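# Dipstick check on the lapping machine

### The arm

A 6-joint arm with a two-finger parallel gripper is mounted at the origin on the work surface. World frame = base frame: x ahead of the robot, y to its left, z up, the work surface at z = 0. Lengths are in m, angles in degrees, forces in N, time in s.
With the tool pointing down it reaches from about 0.3 to 0.75 m from the base axis. Payload 8.5 kg.
Tool frame: the origin (TCP) lies on the centre line of the jaws, within the pads' length; the fingertips stand 17 mm ahead of it and the grasp point (between the pads) lies 2 mm behind it (env.tcp_to_tips is the distance from the TCP to the fingertips, in m); z points along the fingers, y is the line along which they close (so a half turn about z gives the same grasp; the last joint's range is limited). The gripper opens to 85 mm and grips with 20 to 120 N. Pads are 22 mm wide; open, the fingers measure 114 mm over their backs; the gripper's body (76 mm by 85 mm) begins 54 mm behind the grasp point. The pads swing forward as they close: fully open they stand 13 mm farther back than shut.
Start: joints at [-76.049, 21.807, 74.336, -0, 83.858, -12.336], TCP at [0.244, -0.493, 0.248] pointing down, gripper open.
Joint ranges: [-178.18, 178.18], [-50.72, 133.34], [12.68, 142.11], [-81.47, 261.47], [9.98, 163.14], [-165.26, 165.26]. Speed limits (degrees/s): [136.94, 136.94, 180, 180, 180, 180].

### API

Orientations are given as a 3x3 rotation matrix whose columns are the frame's x, y, z axes.
In Python, from rig import env gives the robot as it stands. The module is installed in compiled form; this text tells all that it offers.
- The arm moves only by the shell command python3 -m pendant 'ROWS' [FORCE]. ROWS is JSON, a list of rows, each a list of 7 numbers: the opening, from 0 (shut) to 1 (fully open), then the shift along the tool's x, y, z in m, then the turn, a rotation vector about the tool's x, y, z in rad. A call has 1 to 5 rows; each row is the pose to reach, as a shift and turn from the pose commanded when the call began, along the tool's axes at that moment; what a row does not reach only later rows make up. A row lasts 1/8 s, in which the tool goes at most 62.5 mm and 10.7 degrees, less where a joint would pass 70% of its speed; a pose out of reach is approached as far as the arm can. A call with a gripper value outside its range is refused whole. The fingers move at their own pace and stop on an object; FORCE is the grip in N (left out, the last holds). Time passes only in rows, so rows that repeat a pose let the fingers close. It gives the time, the measured TCP pose, the force, the opening and the grip force at its end, in the units of the state.
- env.observe(): the state, without advancing time (a new reading comes with each control period).
- env.get_image(name): name is "side" or "top"; returns a dict with "image" (480x640x3 uint8, blue, green, red), "fx", "fy", "cx", "cy" (pixels), "pose" (4x4, takes a point from camera to world coordinates). Camera axes: x right, y up, looking along -z (the intrinsics and any distortion apply to the point x, -y, -z); pixel columns grow to the right and rows downward; lengths in m; the calibration is good to about 2 mm. A picture is of the moment at which its call begins. There is no depth.
- env.close_job(): hands the job in; it is judged then, once.
Trained networks look in the newest picture that a camera, given by its name, has taken for a name from the list of things; names that differ only in an ending like _2 or _b are one class to them, and where a whole thing is asked for, a point or a joint stands for the part that bears it (a point fixed in the world has none). Each returns a list of dicts, best first, with "conf" (0 to 1); they miss things now and then, are a little off and sometimes report something else, mostly with a low value. They report only what shows in the picture. A call takes as long as a camera call. They do not tell look-alikes from the thing itself.
- env.find_in(camera, thing): "bbox" ([centre column, centre row, width, height] in pixels, round what is visible of it).
- env.trace(camera, thing): "mask" (480x640 bool, what is visible of it) and "bbox" ([centre column, centre row, width, height] in pixels, round what is visible of it).
- env.tip_of(camera, thing): "centre" ([column, row] in pixels: a listed point, or the origin of a listed thing).
The state is a dict: "time_s": time; "q": joint angles; "qvel": joint speeds; "joint_efforts": joint torques, N m; "position": TCP position; "tool_rot": TCP orientation; "ft_force": force on the tool from outside, world axes, zero at the start; "wrist_torque": the same for the moment, N m; "grip_width": finger opening in m; "gripper_force": force on a finger pad.
Only numpy, scipy, OpenCV 4.12 (cv2) and the standard library are available. Lean on these libraries where they do the work, as an engineer would, in place of code of your own. Each camera call takes 0.05 s, during which the arm holds its last target. There are 200 camera calls.

### The job

Check the lapping machine's gearbox with its gauge rod, the one with the collar: pick it up off the bench, slide it down the machine's slanting guide tube until the collar stops on the tube's mouth, and draw it right out again. Then present it for reading: hold the rod level and still with its tip over the middle of the square reading tile, about 5 cm above it, touching nothing, and finish like that, still holding the gauge. Leave the other loose things on the bench where they are.

Things in the scene. Friction and masses are not known exactly. Their poses are not given: they have to be found in the camera images.
- gauge: Loose gauge rod (dipstick), about 130 g, lying level, tip within about 20 degrees of +y. Black handle 70 mm long, 14 thick, 32 tall (flat sides upright), steel collar 32 mm in diameter, 6 thick, then a steel rod 9 mm in diameter, 110 long. Origin: on the rod's axis at mid-handle, 16 mm above the bench. x along the rod to the tip, z up, y across the handle.
- gauge_tip (a point): The rod's tip, 151 mm from the gauge's origin along its x. The last 8 mm taper to a 3 mm point. The gauge balances 10 to 15 mm from its origin toward the tip.
- gauge_collar (a point): Centre of the collar's front face (the one that meets the tube's mouth), 41 mm from the gauge's origin along its x.
- machine: Low blue lapping machine fixed left of centre, place and yaw vary: base plate 240 x 280 x 12 mm, gear case 140 x 150 mm, 97 mm high, on it a round aluminium lap plate 190 mm in diameter, 143 mm high (nut to 153), its centre 70 mm along the machine's +y. Origin on the bench, z up. The guide tube comes out of its -y side, over the machine's x = 0 line.
- guide_tube: Fixed straight steel tube on the machine's -y side, 26 mm outside, 19 mm inside diameter, 130 mm long, 125 deep (the collar stops before the tip reaches the closed lower end). It slants 35 degrees from level: going in, the rod points along the machine's +y and down. Origin: centre of the lower end; z along its axis, out and up through the mouth.
- tube_mouth (a point): Centre of the tube's open upper end, 130 mm from the tube's origin along its z, about 108 mm above the bench.
- tile: Square white ceramic reading tile, 80 x 80 x 8 mm, fixed on the bench at a varying place. Origin: centre of its underside, on the bench; top 8 mm above.
- drift: Bystander that looks like the gauge but has no collar: black handle 70 x 16 x 24 mm with a 9 mm steel pin 55 mm long. It may lie nearer to or farther from the robot than the gauge, at least 95 mm beside it. Origin at the middle of the handle, 12 mm above the bench.
- stone: Bystander: honing stone 150 x 50 x 25 mm lying near the robot, left. Origin: centre of its underside.
- oiler: Bystander: upright bottle 44 mm in diameter and 90 mm high, beyond the tile. Origin: centre of its underside.
- jar: Bystander: small jar 50 mm in diameter, 55 mm high, near the robot. Origin: centre of its underside.
- scissors: Bystander: closed steel scissors about 175 mm long, 10 mm high, lying beyond the gauge. Origin near the pivot, on the underside.
- spanner: Bystander: steel spanner 160 mm long lying near the robot, right. Origin: on its underside.
- block: Bystander: aluminium block 50 x 50 x 30 mm beyond the machine's tube. Origin: centre of its underside.
Mind the look-alikes: they are no part of the job. What is shaped like the gauge but yellow is not meant.

How it is judged:
By the outcome, as a careful person would: the job done as asked, in the order asked, and still so for the second after the job is handed in, while the arm keeps its last pose, push and grip.
It also fails if it takes over 48 s, if anything falls off the work surface, if the arm or the gripper's body presses on something with over 40 N, if the wrist force passes 120 N, or if a joint passes its speed limit or range.

## Working session

There is one attempt and no reset: what is moved stays moved. The work goes in short steps, Python scripts to look and compute and a shell command to move; the robot and the scene stay as the last step left them, time stands still between calls to the robot, and variables do not carry over. Pictures are saved under pics/ and viewed, at most 10 in all, crops included, and the job is handed in when it is done.

```bash
mkdir -p pics; cat > h.py <<'E'
import numpy as np, cv2
from rig import env
def ray(im,px):
    d=np.array([(px[0]-im["cx"])/im["fx"],-(px[1]-im["cy"])/im["fy"],-1.0]); P=im["pose"]
    return P[:3,3],P[:3,:3]@d
def atz(im,px,z):
    o,d=ray(im,px); return o+d*(z-o[2])/d[2]
def proj(im,p):
    P=im["pose"]; c=P[:3,:3].T@(np.asarray(p)-P[:3,3]); return np.array([im["cx"]+im["fx"]*c[0]/-c[2], im["cy"]-im["fy"]*c[1]/-c[2]])
def tri(a,b):
    (o1,d1),(o2,d2)=a,b; d1=d1/np.linalg.norm(d1); d2=d2/np.linalg.norm(d2)
    A=np.stack([d1,-d2],1); s=np.linalg.lstsq(A,o2-o1,rcond=None)[0]
    p,q=o1+d1*s[0],o2+d2*s[1]; return (p+q)/2,np.linalg.norm(p-q)
E
python3 - <<'E'
from h import *
np.set_printoptions(precision=4,suppress=True)
ims={}
for c in("top","side"):
    ims[c]=env.get_image(c); cv2.imwrite(f"pics/{c}0.png",ims[c]["image"])
    im=ims[c]; print(c,im["fx"],im["fy"],im["cx"],im["cy"],im["pose"].tolist(),[k for k in im])
Z=dict(gauge=.016,gauge_tip=.016,gauge_collar=.016,machine=0,guide_tube=.033,tube_mouth=.108,tile=0,drift=.012,stone=0,oiler=0,jar=0,scissors=0,spanner=0,block=0)
for t,z in Z.items():
    for c in ims:
        for r in env.tip_of(c,t)[:3]: print(t,c,np.round(r["centre"],1),round(r["conf"],2),atz(ims[c],r["centre"],z))
E
```

```text
top 597.0626273399478 597.0626273399478 306.2670113801754 234.50153178768895 [[0.014093438280617616, 0.9937943979894852, -0.11033616597538083, 0.43329733226917], [-0.9999000343927711, 0.013881717657225637, -0.0026868450308992907, -0.08405383886786154], [-0.001138516036522574, 0.11036300303816234, 0.9938906938600608, 1.3003529230977204], [0.0, 0.0, 0.0, 1.0]] ['image', 'fx', 'fy', 'cx', 'cy', 'pose']
side 481.59602286080883 481.59602286080883 312.20149277673727 239.79608410382085 [[-0.9391899935126576, 0.15405738516528247, -0.30690141440164437, 0.19258827589150745], [-0.3426538302638514, -0.4792361358858854, 0.8080353201851248, 0.9130987272572098], [-0.02259443938684475, 0.8640596322807824, 0.5028821364610132, 0.6842253215201407], [0.0, 0.0, 0.0, 1.0]] ['image', 'fx', 'fy', 'cx', 'cy', 'pose']
gauge top [406.6 273.8] 0.98 [ 0.494  -0.2973  0.016 ]
gauge top [337.9 358.6] 0.86 [ 0.3127 -0.1512  0.016 ]
gauge side [361.4 221. ] 0.7 [ 0.5001 -0.3083  0.016 ]
gauge side [414.2 258.8] 0.69 [ 0.3183 -0.1497  0.016 ]
gauge_tip top [407.6 337.3] 0.88 [ 0.3593 -0.2988  0.016 ]
gauge_tip top [3
[... 1521 characters left out ...]
ler top [248.  145.7] 0.74 [0.7749 0.0521 0.    ]
oiler side [218.  275.1] 0.57 [0.7764 0.0534 0.    ]
jar top [267.3 323. ] 0.58 [0.3845 0.0008 0.    ]
jar side [375.1 292.9] 0.56 [0.383  0.0025 0.    ]
scissors top [326.8 154.2] 0.7 [ 0.758  -0.1237  0.    ]
scissors side [254.4 239.3] 0.83 [ 0.7679 -0.1386  0.    ]
scissors side [206.4 299.9] 0.24 [0.7506 0.153  0.    ]
spanner top [425.6 214.1] 0.71 [ 0.6265 -0.3423  0.    ]
spanner top [193.4 337.9] 0.61 [0.3506 0.159  0.    ]
spanner side [422.  210.9] 0.66 [ 0.3456 -0.4592  0.    ]
spanner side [220.  276.7] 0.6 [0.7679 0.0581 0.    ]
block top [197.4 157.3] 0.69 [0.747 0.164 0.   ]
block side [208.3 300.9] 0.77 [0.7443 0.1549 0.    ]
```

View pics/top0.png

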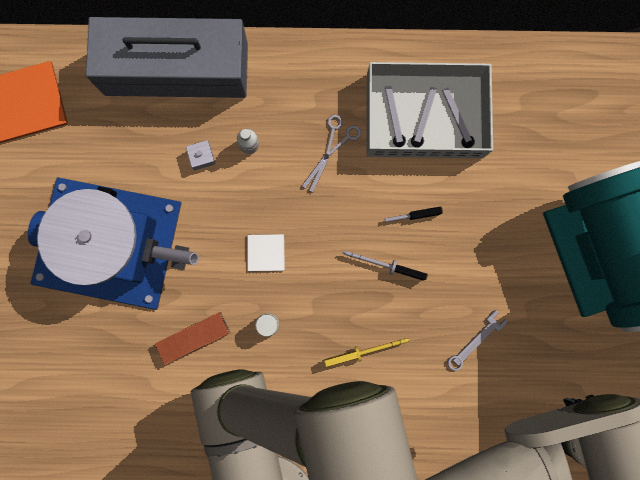

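View pics/side0.png

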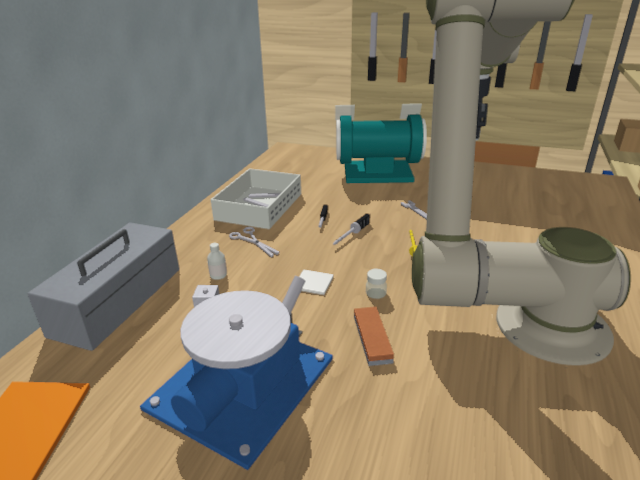

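Top view: three gauge-like things. The black one with a disc at (393,267), handle (409,272), tip (343,253) fits: black handle and collar. The black one at (428,212) has no collar, so it is the drift. The one at (357,354) is yellow, so not meant. I'll confirm this in an enlarged crop, with the tube's mouth alongside.

```bash
python3 - <<'E'
from h import *
np.set_printoptions(precision=4,suppress=True)
T=env.get_image("top");S=env.get_image("side")
def crop(im,x,y,w,h,f): return cv2.resize(im["image"][y:y+h,x:x+w],(w*f,h*f),interpolation=cv2.INTER_CUBIC)
a=crop(T,334,198,120,90,5)[:300*2]; 
b=np.hstack([crop(T,334,200,100,85,4),crop(T,140,222,100,85,4)])
s=np.hstack([crop(S,325,200,100,65,4),crop(S,255,262,100,65,4)])
cv2.imwrite("pics/c1.png",np.vstack([b,s]))
# gauge axis from mask
for c,im in(("top",T),("side",S)):
    for r in env.trace(c,"gauge")[:3]:
        m=r["mask"]; print(c,"gauge",round(r["conf"],2),np.round(r["bbox"]),m.sum())
    for t in("machine","guide_tube","tile"):
        for r in env.trace(c,t)[:2]:
            ys,xs=np.nonzero(r["mask"]); 
            print(c,t,round(r["conf"],2),np.round(r["bbox"]),len(xs), cv2.minAreaRect(np.stack([xs,ys],1).astype(np.float32)))
# machine base plate by blue color in top
hsv=cv2.cvtColor(T["image"],cv2.COLOR_BGR2HSV)
m=cv2.inRange(hsv,(105,120,40),(125,255,255)); n,l,st,ce=cv2.connectedComponentsWithStats(m); k=1+st[1:,4].argmax()
ys,xs=np.nonzero(l==k); h=cv2.convexHull(np.stack([xs,ys],1)); ap=cv2.approxPolyDP(h,6,True)[:,0]; print("blue hull",ap.tolist())
for p in ap: print(atz(T,p,.012))
print("tri mouth",tri(ray(T,(193.4,257.8)),ray(S,(302.2,280.5))))
E
```

```text
top gauge 0.92 [384. 266.  83.  28.] 558
top gauge 0.8 [365. 352.  85.  29.] 551
top machine 0.68 [112. 245. 168. 128.] 15156 ((112.48078155517578, 244.0961456298828), (172.38609313964844, 111.0017318725586), 11.309932708740234)
top guide_tube 0.65 [173. 255.  47.  21.] 567 ((175.12001037597656, 254.83999633789062), (46.86799240112305, 12.700867652893066), 10.304845809936523)
top tile 0.58 [266. 252.  36.  37.] 1321 ((266.0, 252.0), (36.0, 36.0), 90.0)
top tile 0.41 [414. 216.  56.  14.] 347 ((413.8080139160156, 214.4440155029297), (8.854829788208008, 54.73895263671875), 79.69515228271484)
side gauge 0.68 [415. 241.   9.  23.] 118
side gauge 0.41 [376. 336.  43.  57.] 1542
side machine 0.83 [238. 373. 196. 193.] 19835 ((242.60003662109375, 359.20001220703125), (142.8000030517578, 200.8000030517578), 36.869895935058594)
side guide_tube 0.64 [293. 293.  25.  34.] 417 ((293.0000305175781, 293.5000305175781), (12.969194412231445, 35.7770881652832), 26.56505012512207)
side tile 0.89 [318. 283.  29.  30.] 547 ((315.22076416015625, 281.8226318359375), (31.206192016601562, 21.3160400390625), 10.619654655456543)
side tile 0.49 [256. 242.  50.  36.] 332 ((256.16583251953125, 238.80731201171875), (51.54415512084961, 18.78777503967285), 24.775142669677734)
blue hull [[180, 202], [156, 308], [31, 283], [38, 252], [109, 188]]
[0.6439 0.1963 0.012 ]
[0.4134 0.2391 0.012 ]
[0.463  0.5105 0.012 ]
[0.5301 0.4997 0.012 ]
[0.6728 0.353  0.012 ]
tri mouth (array([0.5129, 0.1444, 0.1022]), np.float64(0.006542909253759972))
```

View pics/c1.png

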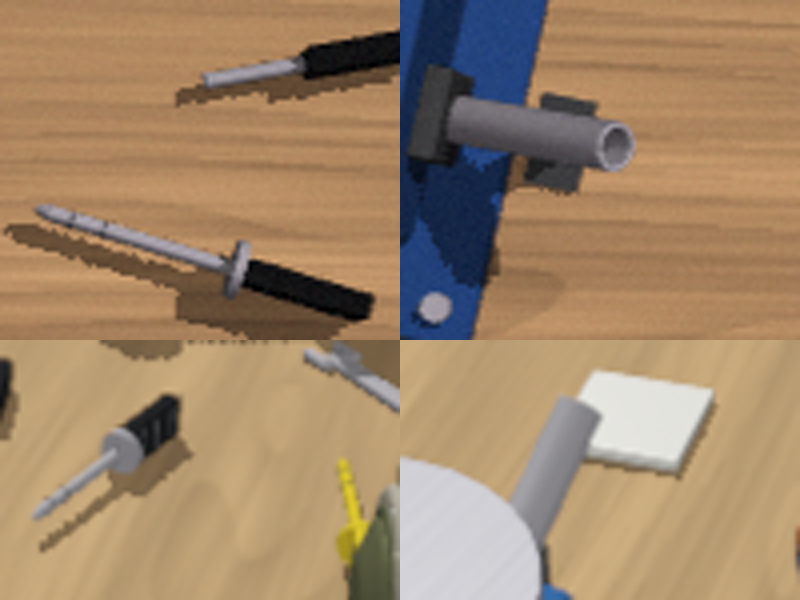

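The crop confirms it: the collar shows on the lower black gauge at top crop (236,268), handle to (366,305), tip (38,210). The upper black tool has no collar. The mouth is at crop (614,146), which is top px (193.3,258.2).

```bash
cat >> h.py <<'E'
from scipy.spatial.transform import Rotation as R
def shift(pos,Rot,s=None):
    """tool-frame shift & rotvec from the present pose to (pos,Rot)"""
    s=s or env.observe(); A=np.array(s["tool_rot"])
    return np.round(A.T@(np.asarray(pos)-s["position"]),4), np.round(R.from_matrix(A.T@Rot).as_rotvec(),4)
def rotfor(x,up):
    x=x/np.linalg.norm(x); z=-(up-x*(up@x)); z/=np.linalg.norm(z); return np.stack([x,np.cross(z,x),z],1)
E
python3 - <<'E'
from h import *
np.set_printoptions(precision=4,suppress=True)
T=env.get_image("top");S=env.get_image("side")
k=lambda x,y:((x+.5)/4-.5+334,(y+.5)/4-.5+200)
ks=lambda x,y:((x+.5)/4-.5+325,(y+.5)/4-.5+200)
tip=atz(T,k(38,210),.016); colr=atz(T,k(236,268),.016); rod0=atz(T,k(222,264),.016)
hb=(atz(T,k(372,298),.032)+atz(T,k(361,318),.032))/2
print("tip",tip,"col",colr,"hb",hb,"len",np.linalg.norm(tip-colr),np.linalg.norm((tip-hb)[:2]))
for a in(colr,rod0,hb): d=tip-a; print("ang from +y",np.degrees(np.arctan2(d[0],d[1])))
print("side tip",atz(S,ks(36,515-340),.016),"side collar",atz(S,ks(122,452-340),.016))
# tile
for c,im in(("top",T),("side",S)):
    m=env.trace(c,"tile")[0]["mask"]; ys,xs=np.nonzero(m); print("tile",c,atz(im,(xs.mean(),ys.mean()),.008 if c=="top" else .006))
# mouth
print("mouth top",atz(T,(193.2,258.1),.108),"side",atz(S,(299.3,279),.108))
# yaw candidates: project tube axis
M=atz(T,(193.3,258),.108)
for y in(-8,-9,-10,-11,-12):
    t=np.radians(y); my=np.array([-np.sin(t),np.cos(t),0]); d=np.cos(np.radians(35))*my-np.array([0,0,np.sin(np.radians(35))])
    L=M+.09*d; a,b=proj(T,M),proj(T,L); a2,b2=proj(S,M),proj(S,L); f=lambda u:np.degrees(np.arctan2(u[1],u[0]))
    print(y,"top ang",f(a-b),"low at",b,"side ang",f(b2-a2),a2,b2)
s=env.observe(); print(s["position"],np.array(s["tool_rot"]),env.tcp_to_tips,s["ft_force"])
E
```

```text
tip [ 0.5387 -0.1606  0.016 ] col [ 0.509  -0.2673  0.016 ] hb [ 0.4878 -0.3341  0.032 ] len 0.11077186931144252 0.18085653498568083
ang from +y 15.600547468312842
ang from +y 15.629688313907979
ang from +y 16.368754523102012
side tip [ 0.5383 -0.1603  0.016 ] side collar [ 0.5067 -0.2637  0.016 ]
tile top [0.536  0.0063 0.008 ]
tile side [0.5304 0.0068 0.006 ]
mouth top [0.515  0.1447 0.108 ] side [0.5141 0.1485 0.108 ]
-8 top ang 6.8824168469391305 low at [163.2223 254.3696] side ang 113.09471228610668 [299.5042 277.8846] [282.6601 317.3852]
-9 top ang 8.048364523547598 low at [163.338  253.7633] side ang 113.85139876445213 [299.5042 277.8846] [282.1214 317.201 ]
-10 top ang 9.21611953981988 low at [163.4641 253.159 ] side ang 114.60187847824636 [299.5042 277.8846] [281.5893 317.0108]
-11 top ang 10.385600935649439 low at [163.6008 252.5569] side ang 115.34608349670702 [299.5042 277.8846] [281.0637 316.8146]
-12 top ang 11.556725073231082 low at [163.7478 251.9571] side ang 116.08395360850857 [299.5042 277.8846] [280.545  316.6125]
[ 0.2436 -0.4931  0.2483] [[ 0.8966  0.4429 -0.    ]
 [ 0.4429 -0.8966  0.    ]
 [ 0.     -0.     -1.    ]] 0.017 [-0.1871  0.366  -1.0752]
```

```bash
python3 - <<'E'
from h import *
a=np.radians(15.9); x=np.array([np.sin(a),np.cos(a),0]); up=np.array([0,0,1.])
o=np.array([.5383,-.1608,.016])-.151*x; print(o)
p=o+.008*x; p[2]=.10
print(shift(p,rotfor(x,up)))
E
```

```text
[ 0.49693216 -0.30602294  0.016     ]
(array([ 0.3154, -0.0614,  0.1483]), array([-0.    , -0.    , -0.8345]))
```

```bash
python3 -m pendant '[[1,0.05,-0.01,0.02,0,0,-0.14],[1,0.105,-0.02,0.045,0,0,-0.3],[1,0.16,-0.032,0.07,0,0,-0.46],[1,0.215,-0.043,0.1,0,0,-0.6],[1,0.265,-0.052,0.125,0,0,-0.72]]' 60; python3 - <<'E'
from h import *
x=np.array([.27396,.96174,0]); o=np.array([.49693,-.30602,.016]); p=o+.008*x
for z in(.10,.022): p[2]=z; print(shift(p,rotfor(x,np.array([0,0,1.]))))
E
```

```text
time_s: 2.82
position: [0.4594, -0.3278, 0.1225]
tool_rot: [[0.378, 0.926, 0.0], [0.926, -0.378, -0.0], [-0.0, 0.0, -1.0]]
ft_force: [0.8, -1.0, 1.2]
grip_width: 0.0851
gripper_force: 0.0
(array([0.0423, 0.0256, 0.0225]), array([ 1.000e-04,  0.000e+00, -1.102e-01]))
(array([0.0423, 0.0256, 0.1005]), array([ 1.000e-04,  0.000e+00, -1.102e-01]))
```

```bash
python3 -m pendant '[[1,0.042,0.0255,0.022,0,0,-0.11],[1,0.0423,0.0256,0.03,0,0,-0.11],[1,0.0423,0.0256,0.065,0,0,-0.11],[1,0.0423,0.0256,0.095,0,0,-0.11],[1,0.0423,0.0256,0.1005,0,0,-0.11]]' 60; python3 -m pendant '[[1,0,0,0,0,0,0],[0,0,0,0,0,0,0],[0,0,0,0,0,0,0],[0,0,0,0,0,0,0],[0,0,0,0,0,0,0]]' 60; python3 -m pendant '[[0,0,0,0,0,0,0],[0,0,0,0,0,0,0],[0,0,0,0,0,0,0],[0,0,0,0,0,0,0]]' 60
```

```text
time_s: 3.45
position: [0.4969, -0.3, 0.0216]
tool_rot: [[0.28, 0.96, -0.002], [0.96, -0.28, 0.002], [0.001, -0.003, -1.0]]
ft_force: [-0.2, -0.6, 0.2]
grip_width: 0.0853
gripper_force: 0.0
time_s: 4.08
position: [0.4981, -0.2999, 0.0232]
tool_rot: [[0.278, 0.96, 0.0], [0.96, -0.278, -0.0], [-0.0, 0.0, -1.0]]
ft_force: [-4.1, 4.1, 20.4]
grip_width: 0.0129
gripper_force: 60.6
time_s: 4.58
position: [0.4982, -0.2999, 0.0232]
tool_rot: [[0.278, 0.961, 0.001], [0.961, -0.278, -0.0], [-0.0, 0.001, -1.0]]
ft_force: [0.2, 0.2, 4.7]
grip_width: 0.0131
gripper_force: 59.3
```

```bash
python3 -m pendant '[[0,0,0,-0.02,0,0,0],[0,0,0,-0.07,0,0,0],[0,0,0,-0.13,0,0,0],[0,0,0,-0.18,0,0,0],[0,0,0,-0.18,0,0,0]]' 90; python3 - <<'E'
from h import *
np.set_printoptions(precision=4,suppress=True)
T=env.get_image("top");S=env.get_image("side")
s=env.observe();A=np.array(s["tool_rot"]);p=np.array(s["position"]);print(p,s["grip_width"],s["ft_force"])
for t in("gauge_tip","gauge_collar"):
    for c,im in(("top",T),("side",S)):
        for r in env.tip_of(c,t)[:2]: 
            w=atz(im,r["centre"],p[2]-.007); print(t,c,np.round(r["centre"],1),round(r["conf"],2),A.T@(w-p))
e=p+A@[.143,0,.007]
u,v=proj(T,e).astype(int); u2,v2=proj(S,e).astype(int); print(u,v,u2,v2)
f=lambda im,u,v:cv2.resize(im["image"][v-50:v+50,u-50:u+50],(400,400),interpolation=cv2.INTER_CUBIC)
cv2.imwrite("pics/lift.png",np.hstack([f(T,u,v),f(S,u2,v2)]))
E
```

```text
time_s: 5.2
position: [0.4988, -0.3005, 0.2063]
tool_rot: [[0.278, 0.961, 0.005], [0.961, -0.278, -0.005], [-0.003, 0.006, -1.0]]
ft_force: [1.4, 0.0, -2.1]
grip_width: 0.0121
gripper_force: 88.0
[ 0.4976 -0.2995  0.2019] 0.012665816315762269 [ 0.8019 -0.1828 -3.104 ]
gauge_tip top [343.3 244.3] 0.52 [ 0.1548 -0.0021  0.0071]
gauge_tip side [332.3 181.3] 0.82 [0.14   0.0078 0.0071]
gauge_collar top [399.4 261. ] 0.53 [ 0.0465 -0.0015  0.007 ]
gauge_collar side [412.1 248.4] 0.79 [ 0.3259 -0.3054  0.0077]
gauge_collar side [354.8 170. ] 0.56 [ 0.0442 -0.      0.007 ]
349 245 334 182
```

View pics/lift.png

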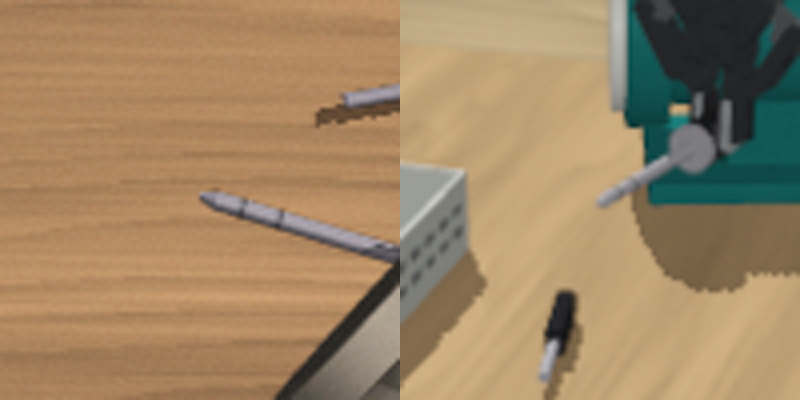

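The gauge is held. Its tip is at top px (348.6,243.4) and side px (333.6,182.6), the collar at side px (356.6,168.6). Next I'll fit the in-hand pose and compute the pre-insert pose.

```bash
python3 - <<'E'
from h import *
np.set_printoptions(precision=4,suppress=True)
T=env.get_image("top");S=env.get_image("side")
s=env.observe();A=np.array(s["tool_rot"]);p=np.array(s["position"])
tip,e=tri(ray(T,(348.6,243.4)),ray(S,(333.6,182.6))); t=A.T@(tip-p); print("tip tool",t,"miss",e)
from scipy.optimize import least_squares
obs=[(T,.151,(348.6,243.4)),(S,.151,(333.6,182.6)),(S,.041,(356.6,168.6))]
# extra: point on the rod line in top image crop(400,258)-> direction only
l0=np.array((348.6,243.4)); l1=np.array((299+99.6,195+62.6)) # approx; rod centre near right edge
n=np.array([-(l1-l0)[1],(l1-l0)[0]]);n/=np.linalg.norm(n)
def model(v): # origin offset along x,z of tool; pitch, yaw; y=0
    d=R.from_rotvec([0,v[2],v[3]]).apply([1,0,0]); o=np.array([v[0],0,v[1]]); return o,d
def res(v):
    o,d=model(v); r=[]
    for im,k,px in obs: r+=list(proj(im,p+A@(o+k*d))-px)
    r.append((proj(T,p+A@(o+.07*d))-l0)@n)
    return np.r_[r,(v[2:])/np.radians(3)*.5,(v[:2]-[-.008,.007])/.004*.3]
q=least_squares(res,[-.008,.007,0,0]); print("origin tool",model(q.x)[0],"pitch,yaw deg",np.degrees(q.x[2:]),q.fun[:7])
o,d=model(q.x); tz=np.array([0,0,-1.])
np.savez("grip.npz",o=o,d=d)
G=rotfor(d,np.array([0,0,-1.]))  # gauge rod frame in tool frame (x along rod, z ~ tool z)
y=np.radians(-10.5);my=np.array([-np.sin(y),np.cos(y),0]);ax=np.cos(np.radians(35))*my-np.array([0,0,np.sin(np.radians(35))])
M=np.array([.5148,.1455,.108])
W=rotfor(ax,np.array([0,0,1.])); Rt=W@G.T
for back in(.19,.13,.041): print(back, M-ax*back-Rt@o, shift(M-ax*back-Rt@o,Rt))
print(s["time_s"])
E
```

```text
tip tool [0.1454 0.0012 0.0071] miss 0.002175488133738905
origin tool [-0.0057  0.      0.0053] pitch,yaw deg [-0.7527  0.8823] [ 0.3834  0.0441 -0.7514 -0.0621 -0.293  -0.1004  1.3052]
0.19 [0.4878 0.     0.2182] (array([ 0.2851, -0.0931, -0.016 ]), array([-0.0266, -0.5985, -0.1102]))
0.13 [0.4967 0.0484 0.1838] (array([ 0.334 , -0.0978,  0.0185]), array([-0.0266, -0.5985, -0.1102]))
0.041 [0.51   0.12   0.1327] (array([ 0.4065, -0.1049,  0.0696]), array([-0.0266, -0.5985, -0.1102]))
5.6
```

```bash
python3 -m pendant '[[0,0.05,-0.015,-0.005,-0.004,-0.1,-0.018],[0,0.1,-0.032,-0.01,-0.01,-0.22,-0.04],[0,0.155,-0.05,-0.014,-0.015,-0.34,-0.062],[0,0.21,-0.068,-0.016,-0.02,-0.46,-0.084],[0,0.255,-0.083,-0.016,-0.024,-0.55,-0.1]]' 90; cat > pre.py <<'E'
from h import *
import sys
np.set_printoptions(precision=4,suppress=True)
g=np.load("grip.npz");o,d=g["o"],g["d"];G=rotfor(d,np.array([0,0,-1.]))
y=np.radians(-10.5);my=np.array([-np.sin(y),np.cos(y),0]);ax=np.cos(np.radians(35))*my-np.array([0,0,np.sin(np.radians(35))])
M=np.array([.5148,.1455,.108]);W=rotfor(ax,np.array([0,0,1.])); Rt=W@G.T
if __name__=="__main__":
    s=env.observe();A=np.array(s["tool_rot"]);p=np.array(s["position"])
    print("t",s["time_s"],"rod pt:",W.T@(p+A@o-M),"dir err deg",np.degrees(W.T@A@d)[1:])
    for b in map(float,sys.argv[1:]): print(b,*shift(M-ax*b-Rt@o,Rt,s))
E
python3 pre.py .19 .156
```

```text
time_s: 6.22
position: [0.4889, -0.0295, 0.2188]
tool_rot: [[0.149, 0.984, -0.096], [0.838, -0.178, -0.517], [-0.525, -0.003, -0.851]]
ft_force: [0.6, -0.8, -1.5]
grip_width: 0.0126
gripper_force: 88.0
t 6.225 rod pt: [-0.2137  0.0065  0.0162] dir err deg [ 0.55   -2.5471]
0.19 [ 0.0249 -0.0064 -0.0146] [ 0.0002 -0.0445 -0.0096]
0.156 [ 0.0588 -0.0062 -0.0126] [ 0.0002 -0.0445 -0.0096]
```

```bash
python3 -m pendant '[[0,0.015,-0.004,-0.008,0,-0.025,-0.005],[0,0.035,-0.0063,-0.014,0,-0.0445,-0.0096],[0,0.045,-0.0063,-0.0135,0,-0.0445,-0.0096],[0,0.045,-0.0063,-0.0135,0,-0.0445,-0.0096],[0,0.045,-0.0063,-0.0135,0,-0.0445,-0.0096]]' 90; python3 pre.py .17 .156; python3 - <<'E'
from h import *
T=env.get_image("top");S=env.get_image("side")
for t in("gauge_tip","tube_mouth","gauge_collar"):
    for c in("top","side"): print(t,c,[(np.round(r["centre"],1),round(r["conf"],2)) for r in env.tip_of(c,t)[:2]])
f=lambda im,x,y:cv2.resize(im["image"][y:y+75,x:x+100],(800,600),interpolation=cv2.INTER_CUBIC)
a=f(T,150,215);b=f(S,265,230)
cv2.imwrite("pics/pre.png",np.hstack([a[:,:800],b])[::2,::2] if 0 else np.vstack([cv2.resize(a[100:400],(800,300)),b[200:500]]))
E
```

```text
time_s: 6.85
position: [0.4912, 0.0133, 0.2069]
tool_rot: [[0.138, 0.985, -0.104], [0.817, -0.173, -0.55], [-0.56, -0.009, -0.828]]
ft_force: [-0.1, -0.0, -1.0]
grip_width: 0.0124
gripper_force: 88.0
t 6.85 rod pt: [-0.1724  0.0009  0.0014] dir err deg [ 0.126  -0.1761]
0.17 [ 0.0024 -0.0009 -0.0013] [-0.0019 -0.0031 -0.0022]
0.156 [ 0.0164 -0.0007 -0.0011] [-0.0019 -0.0031 -0.0022]
gauge_tip top [(array([407.5, 337.6]), 0.63), (array([423.8, 213.7]), 0.29)]
gauge_tip side [(array([306.1, 268. ]), 0.78), (array([411.5, 229.2]), 0.59)]
tube_mouth top []
tube_mouth side [(array([300.9, 280.5]), 0.67), (array([322.2, 210.2]), 0.46)]
gauge_collar top [(array([359.9, 356.4]), 0.96), (array([239.4, 272.2]), 0.63)]
gauge_collar side [(array([411.6, 247.9]), 0.72), (array([325.2, 228.9]), 0.64)]
```

View pics/pre.png

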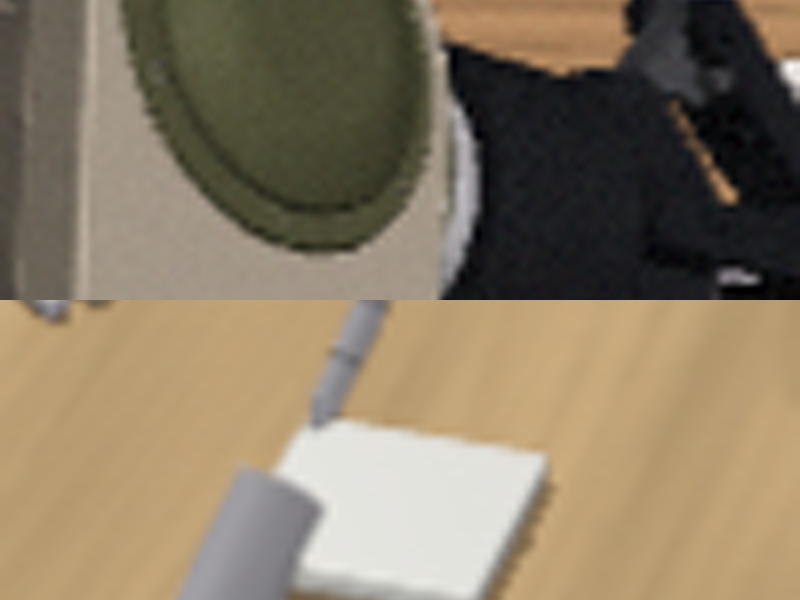

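```bash
python3 - <<'E'
from pre import *
S=env.get_image("side");T=env.get_image("top")
s=env.observe();A=np.array(s["tool_rot"]);p=np.array(s["position"])
tip=p+A@(o+.151*d); print("pred tip",proj(S,tip),"seen 304.3 270.6; pred mouth",proj(S,M),"seen 299.7 278.2")
for n,v in(("axis",ax),("lat",W[:,1]),("norm",W[:,2])): print(n,v,"px/mm",(proj(S,M+v*.001)-proj(S,M)))
e=p+A@(o+.041*d); print("pred collar",proj(S,e),proj(T,e))
m=env.trace("side","guide_tube")
for r in m[:1]:
    ys,xs=np.nonzero(r["mask"]); print(r["conf"],r["bbox"]); 
    for y in range(ys.min(),ys.max()+1,3): x=xs[ys==y]; print(y,x.min(),x.max(),end=" | ")
# tube axis predicted centerline
for k in(0,.03,.06): print("axis",proj(S,M+ax*k))
E
```

```text
pred tip [303.2783 269.463 ] seen 304.3 270.6; pred mouth [299.5147 278.1712] seen 299.7 278.2
axis [ 0.1493  0.8054 -0.5736] px/mm [-0.1965  0.422 ]
lat [ 0.9833 -0.1822  0.    ] px/mm [-0.4052 -0.131 ]
norm [-0.1045 -0.564  -0.8192] px/mm [0.1583 0.1846]
pred collar [323.998  225.3008] [241.4762 266.2099]
0.67 [292.0, 295.0, 29.6, 33.8]
276 295 298 | 279 293 304 | 282 292 304 | 285 290 303 | 288 289 301 | 291 288 300 | 294 286 299 | 297 285 297 | 300 283 296 | 303 283 295 | 306 285 293 | 309 287 292 | 312 289 290 | axis [299.5147 278.1712]
axis [293.5649 290.9481]
axis [287.501  303.9702]
```

```bash
python3 - <<'E'
import numpy as np; np.savez("grip.npz",o=np.array([-.006,0,.0072]),d=np.array([1.,0,0]))
E
python3 - <<'E'
from pre import *
S=env.get_image("side")
s=env.observe();A=np.array(s["tool_rot"]);p=np.array(s["position"])
tip=p+A@(o+.151*d); print("pred tip",proj(S,tip),"seen 304.3 270.6", W.T@(tip-M))
E
python3 pre.py .17 .152
```

```text
pred tip [304.2682 269.6222] seen 304.3 270.6 [-0.0211 -0.0014  0.0005]
t 7.45 rod pt: [-0.172   0.0007  0.003 ] dir err deg [-0.8061 -0.9223]
0.17 [ 0.0022 -0.0006 -0.0028] [-0.0015 -0.0161  0.0141]
0.152 [ 0.0202 -0.0004 -0.0025] [-0.0015 -0.0161  0.0141]
```

```bash
python3 -m pendant '[[0,0.002,-0.0006,-0.0028,-0.0015,-0.0161,0.0141],[0,0.002,-0.0006,-0.0028,-0.0015,-0.0161,0.0141],[0,0.012,-0.0006,-0.0028,-0.0015,-0.0161,0.0141],[0,0.0200,-0.0005,-0.0026,-0.0015,-0.0161,0.0141],[0,0.0202,-0.0004,-0.0025,-0.0015,-0.0161,0.0141]]' 90; python3 -m pendant '[[0,0,0,0,0,0,0],[0,0,0,0,0,0,0]]' ;python3 pre.py .13 .06 .041;  python3 - <<'E'
from pre import *
S=env.get_image("side")
s=env.observe();A=np.array(s["tool_rot"]);p=np.array(s["position"])
tip=p+A@(o+.151*d); print("pred tip",proj(S,tip))
b=cv2.resize(S["image"][250:310,265:345],(800,600),interpolation=cv2.INTER_CUBIC);cv2.imwrite("pics/pre2.png",b)
E
```

```text
time_s: 8.07
position: [0.4937, 0.0325, 0.197]
tool_rot: [[0.148, 0.983, -0.105], [0.806, -0.181, -0.564], [-0.574, -0.001, -0.819]]
ft_force: [-0.1, 0.0, -1.5]
grip_width: 0.0125
gripper_force: 88.0
time_s: 8.32
position: [0.4938, 0.0319, 0.1977]
tool_rot: [[0.15, 0.983, -0.104], [0.805, -0.182, -0.564], [-0.574, 0.0, -0.819]]
ft_force: [0.7, -0.3, -1.3]
grip_width: 0.0125
gripper_force: 88.0
t 8.325 rod pt: [-0.1521  0.     -0.    ] dir err deg [ 0.0159 -0.0015]
0.13 [ 0.0221 -0.      0.    ] [ 0.0002 -0.     -0.0003]
0.06 [ 0.0921 -0.0001  0.    ] [ 0.0002 -0.     -0.0003]
0.041 [ 0.1111 -0.0001  0.    ] [ 0.0002 -0.     -0.0003]
pred tip [299.707  277.6764]
```

View pics/pre2.png

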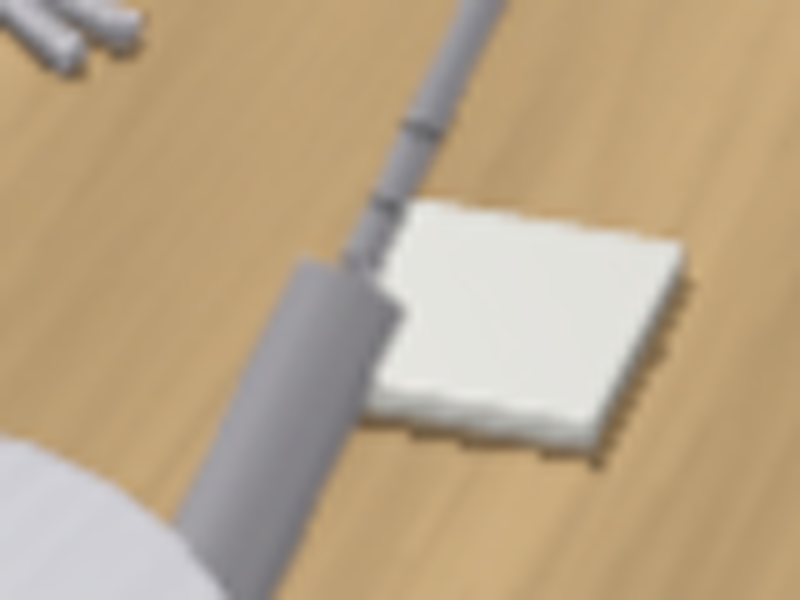

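The rod line meets the mouth at about crop (348,284) and the rim centre is (352,284), so they are aligned within about 1 mm. Inserting now.

```bash
python3 -m pendant '[[0,0.004,0,0,0,0,0],[0,0.008,0,0,0,0,0],[0,0.012,0,0,0,0,0],[0,0.016,0,0,0,0,0],[0,0.020,0,0,0,0,0]]'; python3 pre.py .09
```

```text
time_s: 9.0
position: [0.4968, 0.0484, 0.1859]
tool_rot: [[0.149, 0.983, -0.104], [0.805, -0.182, -0.564], [-0.574, -0.0, -0.819]]
ft_force: [-0.6, -0.4, -1.5]
grip_width: 0.0125
gripper_force: 88.0
t 9.0 rod pt: [-0.1316 -0.      0.    ] dir err deg [-0.009  -0.0003]
0.09 [ 0.0416  0.     -0.    ] [ 0.     -0.      0.0002]
```

```bash
python3 -m pendant '[[0,0.008,0,0,0,0,0],[0,0.016,0,0,0,0,0],[0,0.024,0,0,0,0,0],[0,0.032,0,0,0,0,0],[0,0.040,0,0,0,0,0]]'; python3 -m pendant '[[0,0.006,0,0,0,0,0],[0,0.012,0,0,0,0,0],[0,0.018,0,0,0,0,0],[0,0.024,0,0,0,0,0]]'; python3 pre.py .041
```

```text
time_s: 9.62
position: [0.5028, 0.0808, 0.1628]
tool_rot: [[0.149, 0.983, -0.104], [0.805, -0.182, -0.564], [-0.574, 0.0, -0.819]]
ft_force: [-0.1, -0.5, -1.5]
grip_width: 0.0122
gripper_force: 88.0
time_s: 10.12
position: [0.5064, 0.0999, 0.1492]
tool_rot: [[0.149, 0.983, -0.104], [0.805, -0.182, -0.564], [-0.574, 0.0, -0.819]]
ft_force: [-0.5, -0.3, -2.1]
grip_width: 0.0126
gripper_force: 88.0
t 10.125 rod pt: [-0.0676  0.      0.    ] dir err deg [ 0.0046 -0.0012]
0.041 [ 0.0266 -0.     -0.    ] [ 0.0001 -0.     -0.0001]
```

```bash
python3 -m pendant '[[0,0.006,0,0,0,0,0],[0,0.012,0,0,0,0,0],[0,0.017,0,0,0,0,0],[0,0.0205,0,0,0,0,0],[0,0.022,0,0,0,0,0]]'; python3 -m pendant '[[0,0.001,0,0,0,0,0],[0,0.002,0,0,0,0,0],[0,0.003,0,0,0,0,0],[0,0.003,0,0,0,0,0]]'; python3 pre.py .041
```

```text
time_s: 10.75
position: [0.5096, 0.1175, 0.1367]
tool_rot: [[0.149, 0.983, -0.104], [0.805, -0.182, -0.564], [-0.574, -0.0, -0.819]]
ft_force: [0.2, 0.3, -0.9]
grip_width: 0.0126
gripper_force: 88.0
time_s: 11.25
position: [0.5098, 0.1185, 0.1361]
tool_rot: [[0.15, 0.983, -0.105], [0.803, -0.183, -0.566], [-0.576, 0.0, -0.817]]
ft_force: [-2.6, -7.1, 5.1]
grip_width: 0.0121
gripper_force: 88.1
t 11.25 rod pt: [-0.0446  0.     -0.0001] dir err deg [0.051  0.1832]
0.041 [ 0.0036 -0.      0.0001] [-0.0003  0.0032 -0.0009]
```

```bash
python3 -m pendant '[[0,0.001,0,0,0,0,0],[0,0.002,0,0,0,0,0],[0,0.002,0,0,0,0,0]]'; python3 pre.py .041; python3 - <<'E'
from pre import *
S=env.get_image("side")
b=cv2.resize(S["image"][235:310,260:360],(800,600),interpolation=cv2.INTER_CUBIC);cv2.imwrite("pics/in.png",b)
E
```

```text
time_s: 11.62
position: [0.5099, 0.1187, 0.1361]
tool_rot: [[0.15, 0.983, -0.106], [0.801, -0.184, -0.57], [-0.579, 0.0, -0.815]]
ft_force: [-5.6, -14.7, 13.1]
grip_width: 0.0125
gripper_force: 88.3
t 11.625 rod pt: [-0.0445  0.     -0.0002] dir err deg [0.1058 0.4085]
0.041 [ 0.0035 -0.      0.0001] [-0.0008  0.0071 -0.0018]
```

View pics/in.png

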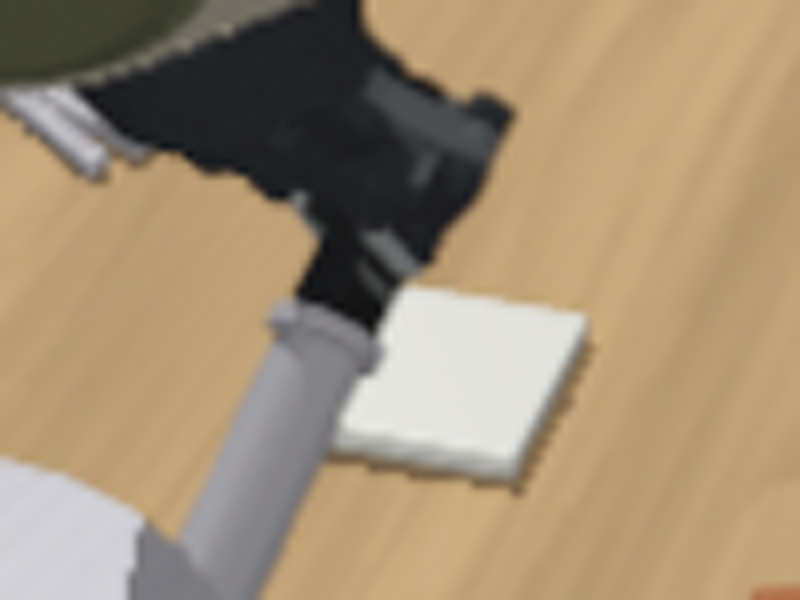

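The collar sits on the mouth at crop (325,335), with about 20 N of axial push and no further travel. Drawing it out now.

```bash
python3 -m pendant '[[0,-0.01,0,0,0,0,0],[0,-0.025,0,0,0,0,0],[0,-0.04,0,0,0,0,0],[0,-0.055,0,0,0,0,0],[0,-0.07,0,0,0,0,0]]'; python3 -m pendant '[[0,-0.015,0,0,0,0,0],[0,-0.03,0,0,0,0,0],[0,-0.05,0,0,0,0,0],[0,-0.07,0,0,0,0,0],[0,-0.085,0,0,0,0,0]]'; python3 pre.py .19; python3 - <<'E'
from pre import *
# presentation: rod level along az 80deg-ish, tip over tile at z=.058
C=np.array([.5345,.0065,.058]); s=env.observe()
for az in(90,79.5,70):
    a=np.radians(az); x=np.array([np.cos(a),np.sin(a),0]); W2=rotfor(x,np.array([0,0,1.])); p=C-W2@(o+[.151,0,0]); print(az,p,shift(p,W2,s))
E
```

```text
time_s: 12.3
position: [0.4997, 0.0641, 0.1747]
tool_rot: [[0.15, 0.983, -0.104], [0.805, -0.182, -0.564], [-0.573, 0.0, -0.819]]
ft_force: [-0.0, -0.4, -1.5]
grip_width: 0.012
gripper_force: 88.1
time_s: 12.92
position: [0.487, -0.0046, 0.2238]
tool_rot: [[0.15, 0.983, -0.104], [0.805, -0.183, -0.564], [-0.574, 0.001, -0.819]]
ft_force: [-0.2, 0.2, -2.6]
grip_width: 0.0121
gripper_force: 88.1
t 12.925 rod pt: [-0.1975 -0.     -0.0001] dir err deg [ 0.0437 -0.0036]
0.19 [ 0.0075 -0.      0.0001] [ 0.0003 -0.0001 -0.0008]
90 [ 0.5345 -0.1385  0.0652] (array([-0.0098,  0.0711,  0.2004]), array([-0.0555,  0.6091, -0.1782]))
79.5 [ 0.5081 -0.1361  0.0652] (array([-0.0118,  0.0447,  0.2018]), array([ 0.0005,  0.6108, -0.0007]))
70 [ 0.4849 -0.1298  0.0652] (array([-0.0102,  0.0207,  0.2007]), array([0.0511, 0.6093, 0.16  ]))
```

```bash
python3 -m pendant '[[0,-0.012,0.007,0.02,0,0.08,0],[0,-0.025,0.018,0.06,0,0.24,0],[0,-0.03,0.03,0.1,0,0.4,0],[0,-0.03,0.04,0.135,0,0.54,0],[0,-0.03,0.0447,0.16,0,0.611,0]]'; python3 -m pendant '[[0,0,0,0,0,0,0]]'; python3 - <<'E'
from pre import *
C=np.array([.5345,.0065,.058]); s=env.observe();A=np.array(s["tool_rot"]);P=np.array(s["position"])
a=np.radians(79.5); x=np.array([np.cos(a),np.sin(a),0]); W2=rotfor(x,np.array([0,0,1.])); p=C-W2@(o+[.151,0,0]); print(s["time_s"],P,shift(p,W2,s))
E
```

```text
time_s: 13.55
position: [0.5097, -0.1283, 0.1084]
tool_rot: [[0.184, 0.983, 0.001], [0.983, -0.184, 0.002], [0.003, 0.001, -1.0]]
ft_force: [0.4, 0.2, -1.6]
grip_width: 0.0125
gripper_force: 87.9
time_s: 13.68
position: [0.5091, -0.1279, 0.108]
tool_rot: [[0.185, 0.983, -0.002], [0.983, -0.185, 0.001], [0.0, -0.002, -1.0]]
ft_force: [-1.2, 0.7, -1.5]
grip_width: 0.0124
gripper_force: 87.9
13.675 [ 0.5091 -0.1279  0.108 ] (array([-0.0082,  0.0006,  0.0428]), array([-0.0024, -0.0002, -0.0031]))
```

```bash
python3 -m pendant '[[0,-0.003,0.0002,0.012,-0.001,0,-0.001],[0,-0.006,0.0005,0.028,-0.002,0,-0.003],[0,-0.008,0.0006,0.04,-0.0024,0,-0.003],[0,-0.0082,0.0006,0.0428,-0.0024,0,-0.003],[0,-0.0082,0.0006,0.0428,-0.0024,0,-0.003]]'; python3 -m pendant '[[0,0,0,0,0,0,0],[0,0,0,0,0,0,0]]'; python3 - <<'E'
from pre import *
T=env.get_image("top");S=env.get_image("side")
s=env.observe();A=np.array(s["tool_rot"]);p=np.array(s["position"]); tip=p+A@(o+.151*d)
print("tip pred",tip,proj(T,tip),proj(S,tip))
for t in("gauge_tip","tile","gauge_collar"):
    for c in("top","side"): print(t,c,[(np.round(r["centre"],1),round(r["conf"],2)) for r in env.tip_of(c,t)[:2]])
for c,im in(("top",T),("side",S)):
    q=[proj(im,[.5345+i*.04,.0065+j*.04,.008]) for i in(1,-1) for j in(1,-1)]; print(c,"tile corners pred",np.round(q,1).tolist())
f=lambda im,x,y:cv2.resize(im["image"][y:y+75,x:x+100],(400,300),interpolation=cv2.INTER_CUBIC)
cv2.imwrite("pics/fin.png",np.hstack([cv2.resize(T["image"][215:290,230:330],(800,600),interpolation=cv2.INTER_CUBIC)[:, :400+0] if 0 else f(T,230,215),f(S,280,235)]))
E
```

```text
time_s: 14.3
position: [0.5092, -0.1339, 0.0663]
tool_rot: [[0.179, 0.984, 0.003], [0.984, -0.179, -0.001], [-0.0, 0.003, -1.0]]
ft_force: [-0.3, 0.6, -1.3]
grip_width: 0.0123
gripper_force: 87.9
time_s: 14.55
position: [0.5092, -0.1342, 0.0665]
tool_rot: [[0.179, 0.984, 0.003], [0.984, -0.179, -0.001], [-0.0, 0.003, -1.0]]
ft_force: [-0.2, 0.4, -1.3]
grip_width: 0.0122
gripper_force: 87.9
tip pred [0.5351 0.0085 0.0592] [263.2758 251.0552] [313.2127 262.3013]
gauge_tip top [(array([408.8, 336.9]), 0.88), (array([196.5, 337.8]), 0.52)]
gauge_tip side [(array([411.7, 227.9]), 0.74), (array([313.9, 260.6]), 0.65)]
tile top [(array([267.3, 252.4]), 0.79)]
tile side [(array([315.5, 282.6]), 0.73)]
gauge_collar top [(array([357.1, 355.6]), 0.78)]
gauge_collar side [(array([333. , 244.3]), 0.78), (array([414.2, 247.7]), 0.55)]
top tile corners pred [[247.9, 234.7], [284.6, 235.2], [247.0, 271.5], [284.0, 272.0]]
side tile corners pred [[292.9, 285.6], [304.7, 268.1], [324.4, 291.9], [334.8, 273.6]]
```

View pics/fin.png

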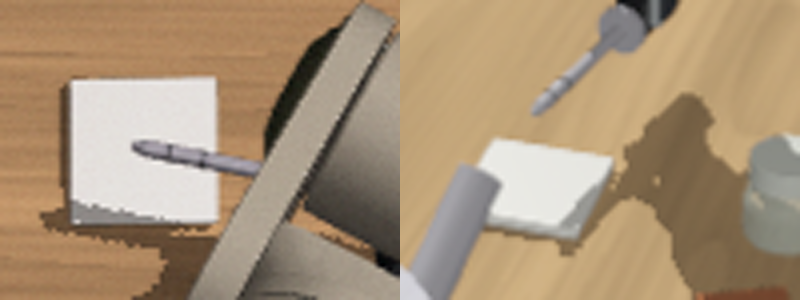

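```bash
python3 - <<'E'
from pre import *
T=env.get_image("top");S=env.get_image("side")
print("tip top",atz(T,(262.9,251.6),.058),"tip tri",tri(ray(T,(262.9,251.6)),ray(S,(312.9,262.9))),"tile top",atz(T,(265.6,252.1),.008))
print("side corners",atz(S,(332.9,273.6),.008),atz(S,(303.1,269.4),.008),atz(S,(324.6,291.6),.008))
s=env.observe();print(s["time_s"],max(map(abs,s["qvel"])))
E
```

```text
tip top [0.5341 0.0093 0.058 ] tip tri (array([0.5348, 0.0095, 0.0581]), np.float64(0.0014843615670413457)) tile top [0.5371 0.0072 0.008 ]
side corners [ 0.4989 -0.0322  0.008 ] [ 0.5762 -0.0267  0.008 ] [0.4944 0.0454 0.008 ]
15.05 0.14971784994920295
```

```bash
python3 -m pendant '[[0,-0.0005,0.001,0,0,0,0],[0,-0.001,0.0017,0,0,0,0],[0,-0.001,0.0017,0,0,0,0],[0,-0.001,0.0017,0,0,0,0],[0,-0.001,0.0017,0,0,0,0]]'; python3 -m pendant '[[0,0,0,0,0,0,0],[0,0,0,0,0,0,0],[0,0,0,0,0,0,0]]'; python3 -c "
from rig import env
print(env.close_job())"
```

```text
time_s: 15.68
position: [0.5105, -0.1354, 0.0662]
tool_rot: [[0.179, 0.984, 0.002], [0.984, -0.179, -0.0], [0.0, 0.002, -1.0]]
ft_force: [-0.2, 0.3, -1.6]
grip_width: 0.0127
gripper_force: 87.9
time_s: 16.05
position: [0.5105, -0.1355, 0.0662]
tool_rot: [[0.179, 0.984, 0.002], [0.984, -0.179, -0.0], [0.0, 0.002, -1.0]]
ft_force: [1.2, 0.1, -2.5]
grip_width: 0.0121
gripper_force: 87.9
the job is handed in; nothing more can be done
None
```

Job handed in at about 16 s: the collared gauge went down the guide tube until its collar stopped on the mouth, was drawn right out, and is held level with its tip about 5 cm above the tile's middle (within about 2 mm as measured).

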